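# Load the pointed blank into the spring clamp

## Task

Load the pointed-top blank into the spring clamp: with its lower part push the sprung jaw back and hold it open, lower the blank between jaw and fence until its foot is flat on the bed, near mid-width, then let go so the jaw grips it upright, wide faces against jaw and fence. Leave the square-topped blank where it stands.

Things in the scene. Friction and masses are not known exactly. Their poses are not given: they have to be found in the camera images.
- pointed_mid (a point): Centre, 55 mm above the foot, of the pale wood blank to load, upright: 36 mm thick (x), 60 wide (y), 110 tall (z up), 0.12 kg. Full width to 80 mm above the foot, then a 45 degree point. Grip its thickness from above, fingertips about 60 mm above the foot. Same-size blanks with square and round tops stand in one row along world y, at least 90 mm between centres; free in front and behind.
- seat (a point): On the fixed grey spring clamp: top of its bed (20 mm over the bench), at the inner face of the low fence, mid-width. x: level, from fence to jaw (away from the robot within 30 degrees); z up. Fence: on -x side, 12 mm high over the bed, 15 thick, 76 wide, flat top. Loaded blank: foot centre 18 mm in +x. Bed, 110 wide, reaches x -35 to 140 mm; rear block, 40 high, at x 96 to 122.
- jaw (a joint): Travel (m) of the clamp's upright steel jaw along +x of seat: 0 = sprung shut, face 20 mm from the fence; 0.016 with the blank loaded; stop at 0.045. Jaw top 40 mm over the bed, flat, no lead-in, 72 wide, 18 thick. Spring: 4 N at 0 plus 0.1 N per mm. To load: foot just over the fence, push the jaw's face in +x till the blank's near face clears the fence, then go down.
- square_mid (a point): Bystander: plain pale wood blank with a square top, upright, 36 x 60 x 110 mm (x, y, z). This point is its centre, 55 mm above the foot.
There are look-alikes about, which are no part of the job. Leave any black or yellow look-alike of the part that bears pointed_mid alone. Of the things that look like the part that bears seat, take the one that is farthest to the robot's right at the start.

How it is judged (in metres and radians):
On the way:
1. the blank, still above the bed, pushes the jaw back far enough to clear the fence (value of joint jaw above 0.0155 m and z of pointed_mid in the frame of seat above 0.06 m and contact force between pointed and jaw above 0.5 N), for 0.1 s.
At the end, for the whole second after the job is handed in: The pointed blank rests on the bed (foot within 4 mm), upright within 7 degrees, faces parallel to jaw and fence within 10 degrees, within 20 mm of mid-width and 8 mm of its place between fence and jaw; the jaw, pushed back 12 to 21 mm, presses on it with over 1 N (z of pointed_mid in the frame of seat between 0.05 and 0.059 m and x of pointed_mid in the frame of seat between 0.01 and 0.026 m and y of pointed_mid in the frame of seat between -0.02 and 0.02 m and angle between pointed_mid's own z axis and vertical below 0.12 rad and angle between the x axis of pointed_mid and the x axis of seat, either way round below 0.17 rad and value of joint jaw between 0.012 and 0.021 m and contact force between pointed and jaw above 1 N and linear speed of pointed below 0.02 m/s); the robot touches nothing.
It fails at once if the square-topped blank is moved by more than 25 mm or tipped (distance of square_mid from where it was at the start of the episode above 0.025 m).
It also fails if it takes over 38 s, if anything falls off the work surface, if the arm or the gripper's body presses on something with over 40 N, if the wrist force passes 120 N, or if a joint passes its speed limit or range.

## Robot

A 6-joint arm with a two-finger parallel gripper is mounted at the origin on the work surface. World frame = base frame: x ahead of the robot, y to its left, z up, the work surface at z = 0. Lengths are in mm, angles in rad, forces in N, time in s.
With the tool pointing down it reaches from about 250 to 800 mm from the base axis. Payload 3.9 kg.
Tool frame: the origin (TCP) lies midway between the tips of the shut fingers; the grasp point (between the pads) lies 19 mm behind it; x points along the fingers, y is the direction in which the jaws open and shut, and the axes are right-handed (so a half turn about x gives the same grasp; the last joint's range is limited). The gripper opens to 85 mm and grips with 20 to 120 N. Pads are 22 mm wide; open, the fingers measure 114 mm over their backs; the gripper's body (76 mm by 85 mm) begins 54 mm behind the grasp point. The pads swing forward as they close: fully open they stand 13 mm farther back than shut.
Start: joints at [-1.272, 0.26, -0.138, 1.173, 0, 1.571], TCP at [154.542, -501.729, 231.304] pointing down, gripper open.
Joint ranges: [-2.78, 2.78], [-0.83, 1.72], [-1.28, 1.37], [-1.9, 2.12], [-1.57, 1.48], [-3.14, 3.14]. Speed limits (rad/s): [2.57, 2.57, 3.14, 3.14, 3.14, 3.14].

## Interface

Orientations are given as a rotation vector (axis times angle).
In Python, from rig import ctrl, camera, camera_model gives the robot as it stands. The module is installed in compiled form; this text tells all that it offers.
- The arm moves only by the tool jog_arm, never from a script. Its argument "deltas" is a list of rows, each an object with "twist": the turn, a rotation vector about the tool's x, y, z in units of 8 degrees (1.0 is 8 degrees), a list of three; "offset": the shift along the tool's x, y, z in units of 30 mm (1.0 is 30 mm), a list of three; "fingers": the opening, from 0 (shut) to 1 (fully open). A call has 1 to 8 rows; each row shifts and turns the commanded pose from where the row before left it, along the tool's axes as they then stand; what a row does not reach is not made up. A row lasts 1/10 s, in which the tool goes at most 50 mm and 8.59 degrees, less where a joint would pass 70% of its speed; a pose out of reach is approached as far as the arm can. A call is refused whole if a number of a shift passes 1 or a number of a turn 1, either way. A call with a gripper value outside its range is refused whole. The fingers move at their own pace and stop on an object; the grip force is fixed at half the most. Time passes only in rows, so rows that do not move let the fingers close. It gives the time, the measured TCP pose, the force and the opening at its end, in the units of the state.
- ctrl.read_state(): the state, without advancing time (a new reading comes with each control period).
- camera(name): name is "scene" or "side" or "wrist"; returns the picture (400x640x3 uint8, red, green, blue); there is no depth.
- camera_model(name): a dict with "mtx" (3x3 intrinsics, pixels), "R" (3x3) and "t" (3): a world point X has camera coordinates R X + t. Camera axes: x right, y down, z forward; pixel columns grow to the right and rows downward; lengths in mm; the calibration is good to about 2 mm. A picture is of the moment at which its call begins: read the wrist's pose just before it. camera_model takes no time and is no camera call; for the wrist camera it gives the pose at the moment of the call.
- ctrl.job_done(): hands the job in, once; it reports no verdict.
The state is a dict: "time": time; "q": joint angles; "joint_velocities": joint speeds; "tau": joint torques, N m; "ee_pos": TCP position; "tool_rot": TCP orientation; "contact_force": force on the tool from outside, world axes, zero at the start; "torque": the same for the moment, N m; "gripper_width": opening from 0.0 (shut) to 1.0 (fully open).
Only numpy, scipy, OpenCV 4.12 (cv2) and the standard library are available. Lean on these libraries where they do the work, as an engineer would, in place of code of your own. Each camera call takes 0.05 s, during which the arm holds its last target.

## Working session

There is one attempt and no reset: what is moved stays moved. The work goes in short steps, Python scripts to look and compute and a tool call to move; the robot and the scene stay as the last step left them, time stands still between calls to the robot, and variables do not carry over. Pictures are saved under pics/ and viewed, and the job is handed in when it is done.

Besides the shell and the picture viewer there is one more tool, called after ">>>" as name([rows], argument=value, ...), one row to a line, values as JSON. jog_arm: Moves the arm, as the interface text tells. Its arguments: {"type":"object","properties":{"deltas":{"type":"array"}},"required":["deltas"]}

```bash
mkdir -p pics; python3 - <<'E'
from rig import ctrl,camera,camera_model
import cv2
for n in ("scene","side","wrist"):
    m=camera_model(n); print(n,m["mtx"].round(1).tolist(),m["R"].round(3).tolist(),m["t"].round(1).tolist())
    cv2.imwrite(f"pics/a_{n}.png",camera(n)[:,:,::-1])
print(ctrl.read_state())
E
```

```text
scene [[393.3, 0.0, 320.5], [0.0, 393.3, 197.1], [0.0, 0.0, 1.0]] [[-0.614, 0.79, -0.014], [0.668, 0.509, -0.543], [-0.422, -0.343, -0.84]] [213.3, -297.4, 1287.2]
side [[512.1, 0.0, 318.1], [0.0, 512.1, 210.7], [0.0, 0.0, 1.0]] [[-0.998, -0.066, -0.019], [-0.03, 0.667, -0.744], [0.062, -0.742, -0.667]] [460.5, 28.9, 1372.8]
wrist [[282.0, 0.0, 320.1], [0.0, 282.0, 203.6], [0.0, 0.0, 1.0]] [[0.294, -0.956, -0.002], [-0.908, -0.28, 0.311], [-0.298, -0.089, -0.95]] [-523.0, -39.1, 379.9]
{'time': 0.15, 'q': array([-1.27203705e+00,  2.60523137e-01, -1.39075693e-01,  1.17268671e+00,
       -1.64357514e-05,  1.57080821e+00]), 'joint_velocities': array([ 0.00023042, -0.00279331,  0.00308391,  0.00062114, -0.00054474,
       -0.00094709]), 'tau': array([-3.79439944e-04, -4.06006193e+01,  2.54166627e+01,  1.27027908e-02,
       -6.36799814e-05, -1.01085305e-06]), 'ee_pos': array([ 154.3678425 , -501.24909381,  230.66023013]), 'tool_rot': array([ 2.06108417,  0.31175184, -2.06158007]), 'contact_force': array([-0.28598722,  0.10929119, -0.57565705]), 'torque': array([-0.0632935 ,  0.0214255 , -0.02027119]), 'gripper_width': 0.9980618860730821}
```

View pics/a_scene.png

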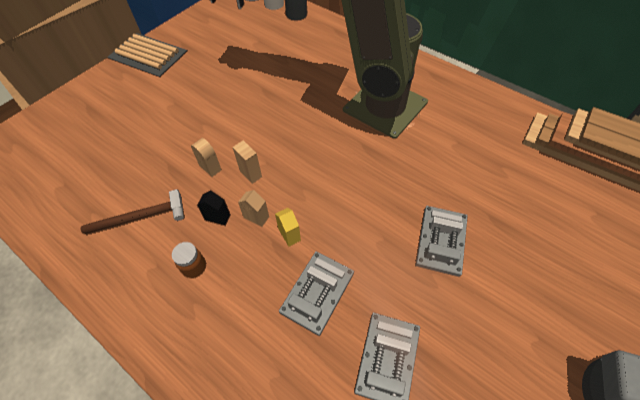

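View pics/a_side.png

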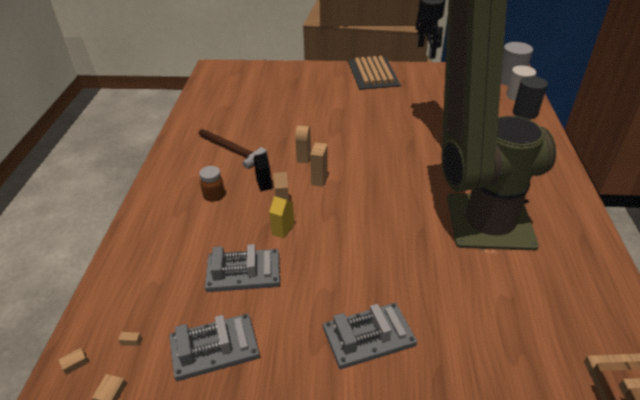

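View pics/a_wrist.png

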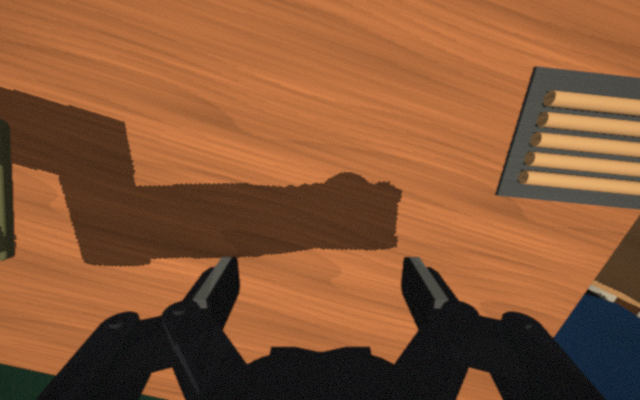

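```bash
cat > h.py <<'E'
import numpy as np
from rig import camera_model
def ray(n,u,v,z,m=None):
    m=m or camera_model(n); d=m["R"].T@np.linalg.solve(m["mtx"],[u,v,1]); c=-m["R"].T@m["t"]
    return c+d*(z-c[2])/d[2]
def proj(n,P,m=None):
    m=m or camera_model(n); p=m["R"]@np.array(P,float).T+np.array(m["t"]).reshape(3,1) if np.ndim(P)>1 else m["R"]@P+m["t"]
    q=m["mtx"]@p; return (q[:2]/q[2]).T
E
python3 - <<'E'
import cv2
from h import *
for u,v in [(206,157),(247,160),(254,207),(213,207),(288,225),(317,290),(442,240),(388,355)]: print(u,v,ray("scene",u,v,40).round())
a=cv2.imread("pics/a_scene.png"); b=cv2.imread("pics/a_side.png")
cv2.imwrite("pics/z1.png",cv2.resize(a[120:340,170:370],None,fx=2.7*1.0,fy=2.7,interpolation=cv2.INTER_CUBIC))
cv2.imwrite("pics/z2.png",cv2.resize(b[110:300,180:340],None,fx=3.1,fy=3.1,interpolation=cv2.INTER_CUBIC))
E
```

```text
206 157 [ 520. -282.   40.]
247 160 [ 457. -180.   40.]
254 207 [560. -56.  40.]
213 207 [ 626. -143.   40.]
288 225 [547.  50.  40.]
317 290 [636. 215.  40.]
442 240 [346. 382.  40.]
388 355 [657. 422.  40.]
```

View pics/z1.png

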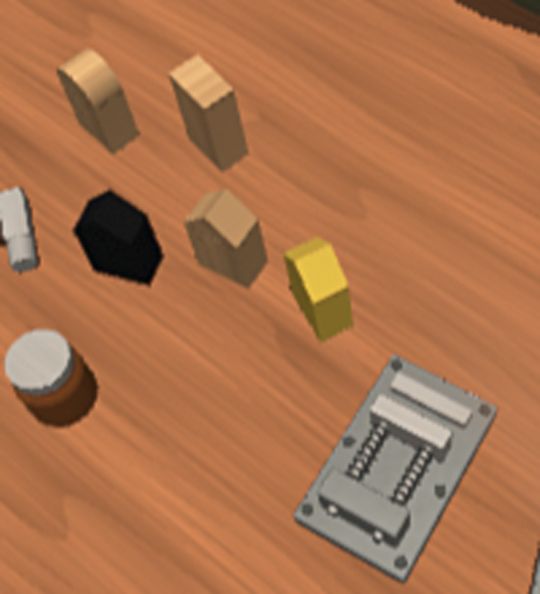

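View pics/z2.png

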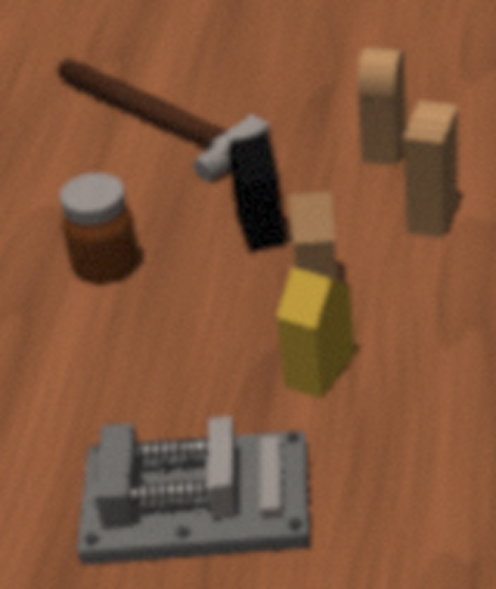

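```bash
python3 - <<'E'
from h import *
from rig import ctrl
from scipy.spatial.transform import Rotation as R
s=ctrl.read_state(); T=R.from_rotvec(s["tool_rot"]).as_matrix(); print(T.round(3))
m=camera_model("wrist"); c=-m["R"].T@m["t"]; print(c, T.T@(c-s["ee_pos"]), (m["R"]@T).round(3))
import cv2
a=cv2.imread("pics/a_scene.png")
cv2.imwrite("pics/z3.png",cv2.resize(a[180:240,190:310],None,fx=6.6,fy=6.6,interpolation=cv2.INTER_CUBIC))
E
```

```text
[[-0.     0.294 -0.956]
 [ 0.001 -0.956 -0.294]
 [-1.    -0.001  0.   ]]
[ 231.21317488 -477.06655979  372.18985006] [-141.53005275   -0.7047856   -80.55669324] [[ 0.001  1.     0.001]
 [-0.311 -0.     0.95 ]
 [ 0.95  -0.001  0.311]]
```

View pics/z3.png

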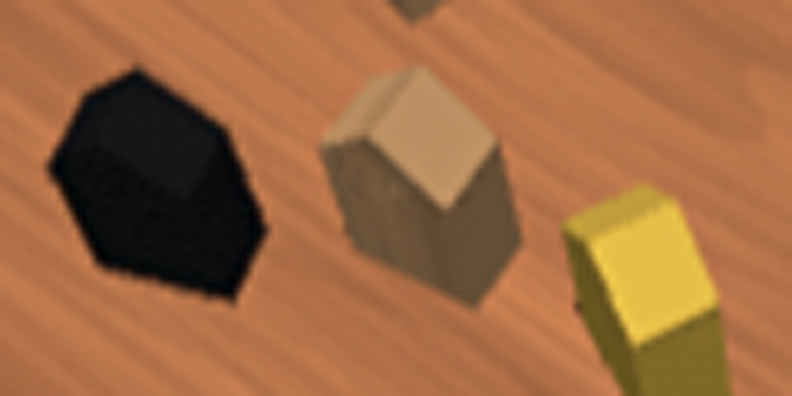

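```bash
python3 - <<'E'
import cv2
a=cv2.imread("pics/a_scene.png");b=cv2.imread("pics/a_side.png")
cv2.imwrite("pics/z4.png",cv2.resize(a[245:340,270:365],None,fx=6,fy=6,interpolation=cv2.INTER_CUBIC))
cv2.imwrite("pics/z5.png",cv2.resize(b[235:300,195:290],None,fx=8,fy=8,interpolation=cv2.INTER_CUBIC))
cv2.imwrite("pics/z6.png",cv2.resize(b[120:245,255:335],None,fx=4.8,fy=4.8,interpolation=cv2.INTER_CUBIC))
E
```

```text
(no output)
```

View pics/z4.png

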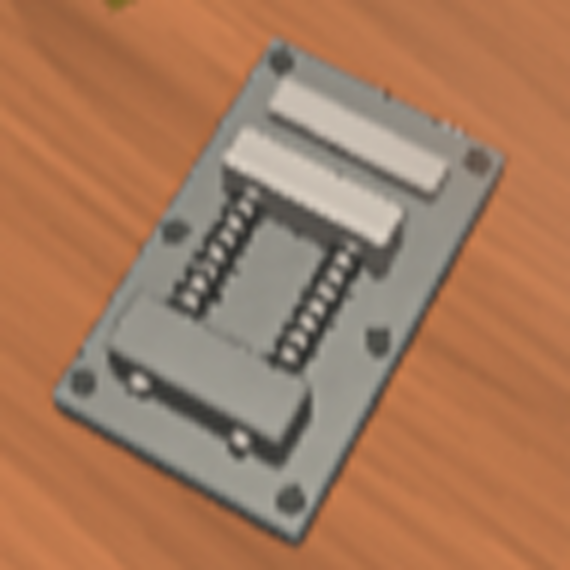

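View pics/z5.png

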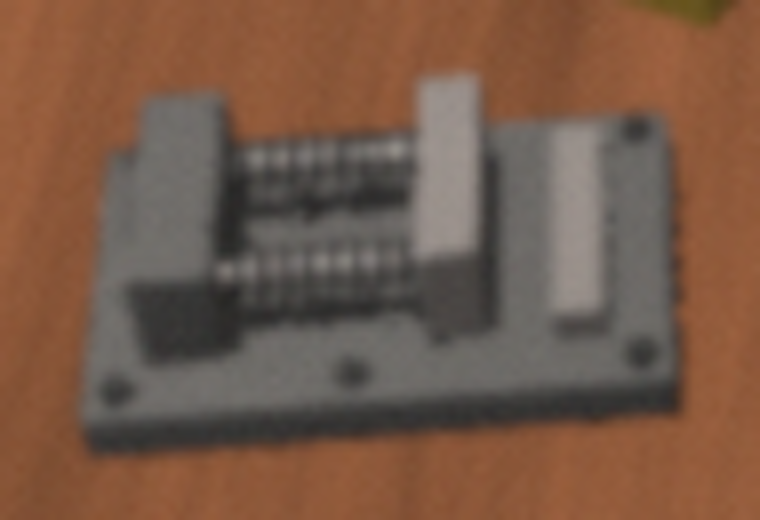

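View pics/z6.png

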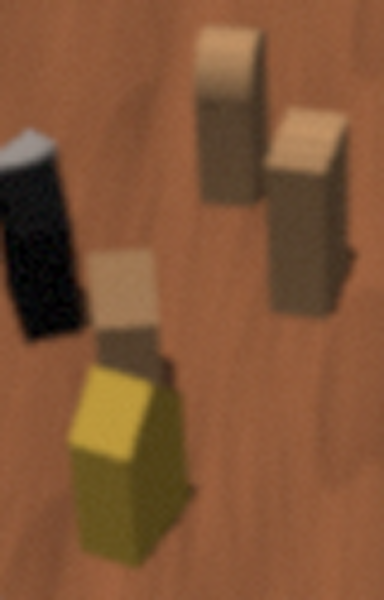

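```bash
cat > fit.py <<'E'
from h import *
from scipy.optimize import least_squares
def fit(obs,z0,p0,ms=None):
    # obs: list (cam,scale,ox,oy,[(u,v,x,y,z)])
    def res(p,full=False):
        c,s=np.cos(p[2]),np.sin(p[2]); r=[]
        for cam,k,ox,oy,pts in obs:
            a=np.array(pts,float); uv=(a[:,:2]+.5)/k-.5+[ox,oy]
            W=np.c_[p[0]+c*a[:,2]-s*a[:,3],p[1]+s*a[:,2]+c*a[:,3],z0+a[:,4]]
            r.append(proj(cam,W,(ms or {}).get(cam))-uv)
        return np.concatenate(r) if full else np.concatenate(r).ravel()
    q=least_squares(res,p0,loss="soft_l1"); return q.x,res(q.x,True)
E
python3 - <<'E'
from fit import *
S=[(278,40,-35,-55,0),(504,157,-35,55,0),(297,535,140,55,0),(57,398,140,-55,0),(285,80,-15,-38,12),(447,162,-15,38,12),(435,193,0,38,12),(270,107,0,-38,12),(243,127,20,-36,40),(404,211,20,36,40),(388,246,38,36,40),(224,160,38,-36,40)]
D=[(665,115,-35,-55,0),(678,390,-35,55,0),(88,425,140,55,0),(110,152,140,-55,0),(604,127,-15,-38,12),(603,315,-15,38,12),(552,315,0,38,12),(552,127,0,-38,12),(478,75,20,-36,40),(478,252,20,36,40),(415,252,38,36,40),(420,78,38,-36,40)]
s=("scene",6,270,245,S); d=("side",8,195,235,D)
for o in ([s],[d],[s,d]):
    p,r=fit(o,20,[600,215,0]); print(p.round(3)); 
print(r.round(1).tolist())
S=[(418,66,-18,0,110),(370,135,18,0,110),(446,210,18,30,80),(498,145,-18,30,80),(322,148,18,-30,80),(476,308,18,30,0),(355,245,18,-30,0),(521,240,-18,30,0)]
D=[(88,250,18,0,110),(153,250,-18,0,110),(95,328,18,30,80),(158,326,-18,30,80)]
s=("scene",6.6,190,180,S); d=("side",4.8,255,120,D)
for o in ([s],[d],[s,d]):
    p,r=fit(o,0,[560,-56,0]); print(p.round(3)); 
print(r.round(1).tolist())
E
```

```text
[5.78705e+02 2.02889e+02 1.50000e-01]
[5.78676e+02 2.04510e+02 1.48000e-01]
[5.78764e+02 2.03501e+02 1.49000e-01]
[[-0.4, -0.9], [1.2, -0.4], [0.5, 1.2], [-1.1, 0.1], [0.3, -0.1], [0.9, 0.4], [0.0, 0.5], [-0.2, 0.4], [0.5, -0.4], [0.8, -0.2], [-0.3, 0.5], [-0.2, 0.4], [0.5, -0.9], [0.0, -1.8], [-1.1, -0.4], [-0.3, -0.4], [-0.2, -0.3], [0.4, -0.6], [0.4, -0.1], [0.2, 0.2], [0.2, -0.1], [-0.1, -0.2], [0.0, 0.4], [0.0, 0.0]]
[ 5.65219e+02 -5.18420e+01  1.54000e-01]
[ 5.65511e+02 -5.16800e+01  1.29000e-01]
[ 5.65393e+02 -5.17080e+01  1.47000e-01]
[[0.6, -0.1], [-0.4, 0.1], [-0.0, 0.0], [0.1, -0.8], [-0.8, -0.4], [-0.1, 0.5], [-0.1, 0.6], [0.5, 0.6], [0.3, 0.6], [0.2, -0.3], [-0.1, 0.1], [0.2, -0.4]]
```

```bash
cat > plan.py <<'E'
from h import *
from rig import ctrl
from scipy.spatial.transform import Rotation as R
def plan(goal,yaw,n):
    "straight move, yaw first-ordered; prints rows in tool units"
    s=ctrl.read_state(); T=R.from_rotvec(s["tool_rot"]); p=s["ee_pos"]
    Y=np.arctan2; y=T.as_matrix()[:,1]; psi=np.arctan2(y[1],y[0]); dy=yaw-psi
    print("now",p.round(1),"yaw",psi.round(4),"tiltxy",T.as_matrix()[:2,0].round(4),"dyaw",dy.round(4),"units",(-dy/np.radians(8)).round(3))
    step=(np.array(goal)-p)/n
    for i in range(n):
        a=psi+dy*i/n; c,q=np.cos(a),np.sin(a)
        o=np.array([-step[2],c*step[0]+q*step[1],q*step[0]-c*step[1]])/30
        print(i,o.round(3).tolist(), round(-dy/n/np.radians(8),3))
E
python3 - <<'E'
from plan import *
plan([565.4,-51.7,231],0.148,18)
E
```

```text
now [ 154.4 -501.2  230.7] yaw -1.272 tiltxy [-0.0005  0.0014] dyaw 1.42 units -10.17
0 [-0.001, -0.572, -0.972] -0.565
1 [-0.001, -0.493, -1.015] -0.565
2 [-0.001, -0.412, -1.05] -0.565
3 [-0.001, -0.328, -1.079] -0.565
4 [-0.001, -0.242, -1.102] -0.565
5 [-0.001, -0.154, -1.117] -0.565
6 [-0.001, -0.065, -1.126] -0.565
7 [-0.001, 0.024, -1.128] -0.565
8 [-0.001, 0.112, -1.122] -0.565
9 [-0.001, 0.2, -1.11] -0.565
10 [-0.001, 0.287, -1.091] -0.565
11 [-0.001, 0.372, -1.065] -0.565
12 [-0.001, 0.455, -1.032] -0.565
13 [-0.001, 0.535, -0.993] -0.565
14 [-0.001, 0.612, -0.948] -0.565
15 [-0.001, 0.684, -0.897] -0.565
16 [-0.001, 0.753, -0.84] -0.565
17 [-0.001, 0.817, -0.778] -0.565
```

>>> jog_arm([
  {"twist":[-0.5,0,0],"offset":[0,-0.47,-0.8],"fingers":1},
  {"twist":[-0.5,0,0],"offset":[0,-0.4,-0.83],"fingers":1},
  {"twist":[-0.5,0,0],"offset":[0,-0.34,-0.86],"fingers":1},
  {"twist":[-0.5,0,0],"offset":[0,-0.28,-0.88],"fingers":1},
  {"twist":[-0.5,0,0],"offset":[0,-0.22,-0.9],"fingers":1},
  {"twist":[-0.5,0,0],"offset":[0,-0.15,-0.91],"fingers":1},
  {"twist":[-0.5,0,0],"offset":[0,-0.08,-0.92],"fingers":1},
  {"twist":[-0.5,0,0],"offset":[0,-0.02,-0.92],"fingers":1},
])

```text
time: 0.95
ee_pos: [307.1, -339.3, 231.1]
tool_rot: [1.711, 0.785, -1.711]
contact_force: [-0.1, -0.4, 0.5]
gripper_width: 1.0
```

```bash
python3 - <<'E'
from plan import *
plan([565.4,-51.7,231],0.148,13)
E
```

```text
now [ 307.1 -339.3  231.1] yaw -0.7108 tiltxy [-0.0003  0.0004] dyaw 0.8588 units -6.15
0 [0.0, 0.021, -0.991] -0.473
1 [0.0, 0.086, -0.988] -0.473
2 [0.0, 0.151, -0.98] -0.473
3 [0.0, 0.216, -0.968] -0.473
4 [0.0, 0.279, -0.951] -0.473
5 [0.0, 0.341, -0.931] -0.473
6 [0.0, 0.402, -0.906] -0.473
7 [0.0, 0.461, -0.878] -0.473
8 [0.0, 0.518, -0.845] -0.473
9 [0.0, 0.572, -0.809] -0.473
10 [0.0, 0.625, -0.77] -0.473
11 [0.0, 0.674, -0.727] -0.473
12 [0.0, 0.721, -0.681] -0.473
```

>>> jog_arm([
  {"twist":[-0.5,0,0],"offset":[0,0.02,-0.98],"fingers":1},
  {"twist":[-0.5,0,0],"offset":[0,0.09,-0.98],"fingers":1},
  {"twist":[-0.5,0,0],"offset":[0,0.15,-0.98],"fingers":1},
  {"twist":[-0.5,0,0],"offset":[0,0.22,-0.97],"fingers":1},
  {"twist":[-0.5,0,0],"offset":[0,0.28,-0.95],"fingers":1},
  {"twist":[-0.5,0,0],"offset":[0,0.34,-0.93],"fingers":1},
  {"twist":[-0.5,0,0],"offset":[0,0.41,-0.9],"fingers":1},
  {"twist":[-0.5,0,0],"offset":[0,0.47,-0.87],"fingers":1},
])

```text
time: 1.75
ee_pos: [464.4, -161.7, 231.1]
tool_rot: [1.32, 1.134, -1.321]
contact_force: [0.2, -0.4, 0.6]
gripper_width: 0.998
```

```bash
python3 - <<'E'
from plan import *
import cv2
from rig import camera
plan([565.4,-51.7,231],0.148,5)
m=camera_model("wrist"); cv2.imwrite("pics/w1.png",camera("wrist")[:,:,::-1])
P=np.array([[18,0,110],[-18,0,110],[18,30,80],[-18,30,80],[18,-30,80],[18,30,0],[18,-30,0],[-18,-30,80]],float);c,s=np.cos(.148),np.sin(.148)
W=np.c_[565.4+c*P[:,0]-s*P[:,1],-51.7+s*P[:,0]+c*P[:,1],P[:,2]]; print(proj("wrist",W,m).round(1).tolist())
np.savez("w1.npz",**m)
E
```

```text
now [ 464.4 -161.7  231.1] yaw -0.152 tiltxy [-0.0005  0.0001] dyaw 0.3 units -2.149
0 [0.0, 0.555, -0.827] -0.43
1 [0.0, 0.603, -0.792] -0.43
2 [0.0, 0.65, -0.754] -0.43
3 [0.0, 0.694, -0.714] -0.43
4 [0.0, 0.735, -0.671] -0.43
[[440.4, 50.0], [398.0, 64.2], [421.3, 21.3], [382.3, 34.8], [433.1, 89.7], [398.0, 42.1], [408.4, 94.5], [396.5, 101.5]]
```

View pics/w1.png

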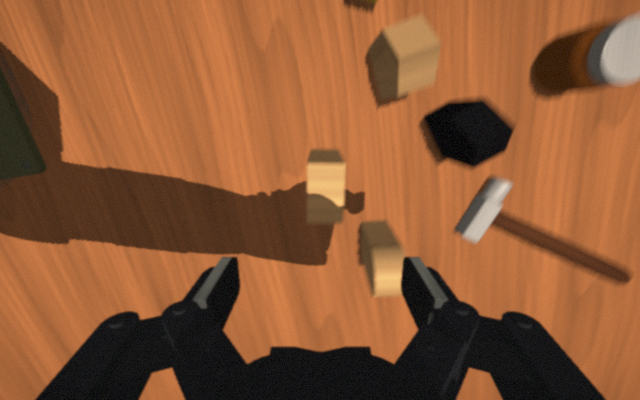

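>>> jog_arm([
  {"twist":[-0.43,0,0],"offset":[0,0.56,-0.83],"fingers":1},
  {"twist":[-0.43,0,0],"offset":[0,0.6,-0.79],"fingers":1},
  {"twist":[-0.43,0,0],"offset":[0,0.65,-0.75],"fingers":1},
  {"twist":[-0.43,0,0],"offset":[0,0.69,-0.71],"fingers":1},
  {"twist":[-0.43,0,0],"offset":[0,0.74,-0.67],"fingers":1},
  {"twist":[0,0,0],"offset":[0,0,0],"fingers":1},
])

```text
time: 2.4
ee_pos: [567.5, -51.0, 230.6]
tool_rot: [1.1, 1.276, -1.098]
contact_force: [-0.3, 0.4, -0.2]
gripper_width: 1.0
```

```bash
python3 - <<'E'
from plan import *
import cv2
from rig import camera
plan([565.4,-51.7,58],0.148,6)
m=camera_model("wrist"); cv2.imwrite("pics/w2.png",camera("wrist")[:,:,::-1])
P=np.array([[18,0,110],[-18,0,110],[18,30,80],[-18,30,80],[18,-30,80],[-18,-30,80],[18,30,0],[-18,30,0]],float);c,s=np.cos(.148),np.sin(.148)
W=np.c_[565.4+c*P[:,0]-s*P[:,1],-51.7+s*P[:,0]+c*P[:,1],P[:,2]]; print(proj("wrist",W,m).round(1).tolist())
np.savez("w2.npz",**m)
E
```

```text
now [567.5 -51.  230.6] yaw 0.1491 tiltxy [0.0008 0.001 ] dyaw -0.0011 units 0.008
0 [0.959, -0.012, 0.002] 0.001
1 [0.959, -0.012, 0.002] 0.001
2 [0.959, -0.012, 0.002] 0.001
3 [0.959, -0.012, 0.002] 0.001
4 [0.959, -0.012, 0.002] 0.001
5 [0.959, -0.012, 0.002] 0.001
[[335.6, 199.1], [298.6, 199.1], [334.5, 163.1], [300.0, 163.1], [333.7, 217.1], [301.1, 217.1], [331.5, 152.5], [304.0, 152.5]]
```

View pics/w2.png

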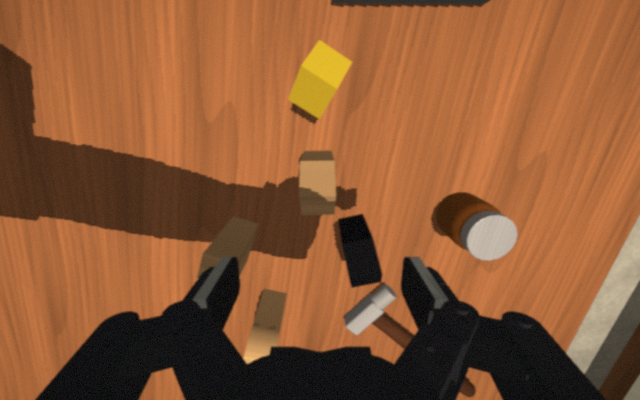

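```bash
python3 - <<'E'
import cv2
a=cv2.imread("pics/w2.png")
cv2.imwrite("pics/w2z.png",cv2.resize(a[135:235,265:385],None,fx=6,fy=6,interpolation=cv2.INTER_CUBIC))
E
```

```text
(no output)
```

View pics/w2z.png

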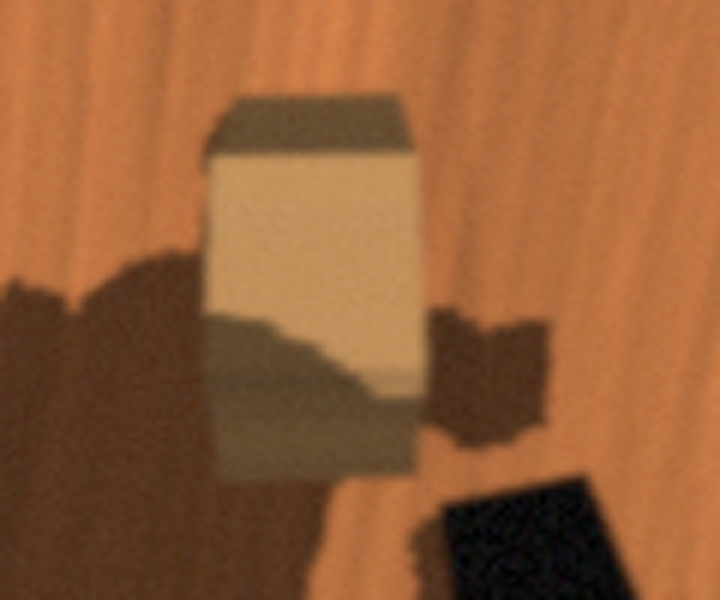

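>>> jog_arm([
  {"twist":[0,0,0],"offset":[0.9,-0.02,0],"fingers":1},
  {"twist":[0,0,0],"offset":[1,-0.02,0],"fingers":1},
  {"twist":[0,0,0],"offset":[1,-0.01,0],"fingers":1},
  {"twist":[0,0,0],"offset":[0.9,-0.01,0],"fingers":1},
  {"twist":[0,0,0],"offset":[0.8,0,0],"fingers":1},
  {"twist":[0,0,0],"offset":[0.7,0,0],"fingers":1},
  {"twist":[0,0,0],"offset":[0.45,0,0],"fingers":1},
  {"twist":[0,0,0],"offset":[0,0,0],"fingers":1},
])

```text
time: 3.25
ee_pos: [560.6, -54.3, 56.7]
tool_rot: [1.101, 1.278, -1.106]
contact_force: [-0.4, -0.1, 0.1]
gripper_width: 0.999
```

```bash
python3 - <<'E'
from plan import *
import cv2
from rig import camera
plan([565.4,-51,58],0.148,1)
cv2.imwrite("pics/w3.png",camera("wrist")[:,:,::-1])
E
```

```text
now [560.6 -54.3  56.7] yaw 0.1434 tiltxy [-0.0055  0.0002] dyaw 0.0046 units -0.033
0 [-0.043, 0.176, -0.086] -0.033
```

View pics/w3.png

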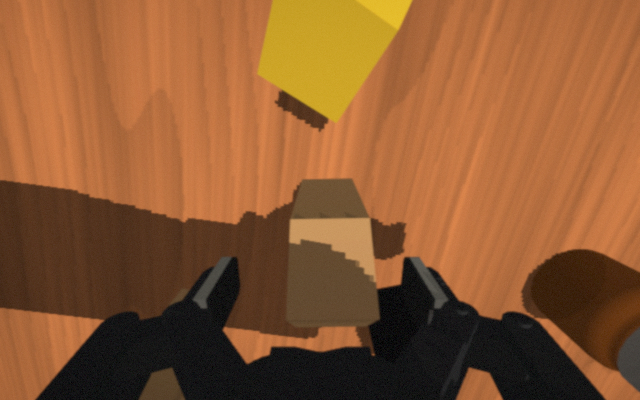

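>>> jog_arm([
  {"twist":[-0.03,0,0],"offset":[-0.04,0.18,-0.08],"fingers":1},
  {"twist":[0,0,0],"offset":[0,0,0],"fingers":1},
  {"twist":[0,0,0],"offset":[0,0,0],"fingers":1},
])

```text
time: 3.6
ee_pos: [569.7, -50.5, 61.1]
tool_rot: [1.099, 1.274, -1.097]
contact_force: [0.3, -0.7, -1.2]
gripper_width: 0.999
```

```bash
python3 - <<'E'
from plan import *
plan([565.4,-51,58],0.148,1)
E
```

```text
now [569.7 -50.5  61.1] yaw 0.1494 tiltxy [ 0.0023 -0.0003] dyaw -0.0014 units 0.01
0 [0.105, -0.144, -0.005] 0.01
```

>>> jog_arm([
  {"twist":[0,0,0],"offset":[0,0,0],"fingers":1},
  {"twist":[0,0,0],"offset":[0,0,0],"fingers":1},
  {"twist":[0,0,0],"offset":[0,0,0],"fingers":1},
])

```text
time: 3.9
ee_pos: [568.5, -50.5, 60.1]
tool_rot: [1.098, 1.276, -1.098]
contact_force: [-0.8, -0.1, -0.6]
gripper_width: 1.001
```

```bash
python3 - <<'E'
from plan import *
plan([565.4,-51,58],0.148,1)
E
```

```text
now [568.5 -50.5  60.1] yaw 0.1494 tiltxy [ 0.0001 -0.    ] dyaw -0.0014 units 0.01
0 [0.071, -0.106, 0.003] 0.01
```

>>> jog_arm([
  {"twist":[0,0,0],"offset":[0.04,-0.1,0],"fingers":1},
  {"twist":[0,0,0],"offset":[0,0,0],"fingers":1},
  {"twist":[0,0,0],"offset":[0,0,0],"fingers":0.7},
  {"twist":[0,0,0],"offset":[0,0,0],"fingers":0.5},
  {"twist":[0,0,0],"offset":[0,0,0],"fingers":0.3},
  {"twist":[0,0,0],"offset":[0,0,0],"fingers":0},
  {"twist":[0,0,0],"offset":[0,0,0],"fingers":0},
  {"twist":[0,0,0],"offset":[0,0,0],"fingers":0},
])

```text
time: 4.7
ee_pos: [565.8, -50.9, 58.9]
tool_rot: [1.099, 1.276, -1.098]
contact_force: [-0.8, -0.7, -0.0]
gripper_width: 0.416
```

```bash
python3 - <<'E'
from plan import *
import cv2
from rig import camera
cv2.imwrite("pics/w4.png",camera("wrist")[:,:,::-1])
plan([565.4,-51,200],0.149,5)
E
```

```text
now [565.8 -50.9  58.9] yaw 0.1494 tiltxy [ 0.0004 -0.0001] dyaw -0.0004 units 0.003
0 [-0.94, -0.003, 0.0] 0.001
1 [-0.94, -0.003, 0.0] 0.001
2 [-0.94, -0.003, 0.0] 0.001
3 [-0.94, -0.003, 0.0] 0.001
4 [-0.94, -0.003, 0.0] 0.001
```

View pics/w4.png

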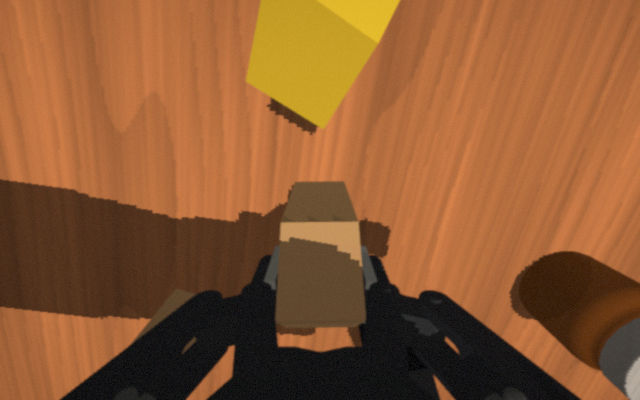

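>>> jog_arm([
  {"twist":[0,0,0],"offset":[-0.5,0,0],"fingers":0},
  {"twist":[0,0,0],"offset":[-0.8,0,0],"fingers":0},
  {"twist":[0,0,0],"offset":[-1,0,0],"fingers":0},
  {"twist":[0,0,0],"offset":[-1,0,0],"fingers":0},
  {"twist":[0,0,0],"offset":[-1,0,0],"fingers":0},
  {"twist":[0,0,0],"offset":[-0.6,0,0],"fingers":0},
  {"twist":[0,0,0],"offset":[-0.2,0,-0.3],"fingers":0},
])

```text
time: 5.45
ee_pos: [565.5, -42.5, 213.9]
tool_rot: [1.101, 1.272, -1.097]
contact_force: [0.7, -0.3, -2.2]
gripper_width: 0.417
```

```bash
python3 - <<'E'
from plan import *
plan([570.9,202.3,210],0.149,9)
E
```

```text
now [565.5 -42.5 213.9] yaw 0.148 tiltxy [ 0.0038 -0.0006] dyaw 0.001 units -0.007
0 [0.014, 0.153, -0.894] -0.001
1 [0.014, 0.154, -0.894] -0.001
2 [0.014, 0.154, -0.894] -0.001
3 [0.014, 0.154, -0.894] -0.001
4 [0.014, 0.154, -0.894] -0.001
5 [0.014, 0.154, -0.894] -0.001
6 [0.014, 0.154, -0.894] -0.001
7 [0.014, 0.154, -0.894] -0.001
8 [0.014, 0.154, -0.894] -0.001
```

>>> jog_arm([
  {"twist":[0,0,0],"offset":[0,0.1,-0.8],"fingers":0},
  {"twist":[0,0,0],"offset":[0,0.16,-0.95],"fingers":0},
  {"twist":[0,0,0],"offset":[0,0.16,-1],"fingers":0},
  {"twist":[0,0,0],"offset":[0,0.16,-1],"fingers":0},
  {"twist":[0,0,0],"offset":[0,0.16,-1],"fingers":0},
  {"twist":[0,0,0],"offset":[0,0.16,-1],"fingers":0},
  {"twist":[0,0,0],"offset":[0,0.16,-1],"fingers":0},
  {"twist":[0,0,0],"offset":[0,0.16,-0.9],"fingers":0},
])

```text
time: 6.25
ee_pos: [564.9, 192.2, 210.2]
tool_rot: [1.096, 1.278, -1.1]
contact_force: [1.1, 0.3, -1.0]
gripper_width: 0.415
```

>>> jog_arm([
  {"twist":[0,0,0],"offset":[0,0.1,-0.3],"fingers":0},
  {"twist":[0,0,0],"offset":[0,0,0],"fingers":0},
  {"twist":[0,0,0],"offset":[0,0,0],"fingers":0},
  {"twist":[0,0,0],"offset":[0,0,0],"fingers":0},
  {"twist":[0,0,0],"offset":[0,0,0],"fingers":0},
])

```text
time: 6.75
ee_pos: [567.9, 198.6, 211.8]
tool_rot: [1.099, 1.275, -1.1]
contact_force: [0.2, -1.3, -1.2]
gripper_width: 0.414
```

```bash
python3 - <<'E'
from plan import *
import cv2
from rig import camera
for n in ("scene","side","wrist"): cv2.imwrite(f"pics/b_{n}.png",camera(n)[:,:,::-1])
b=cv2.imread("pics/b_side.png")
cv2.imwrite("pics/b1.png",cv2.resize(b[170:300,180:340],None,fx=4.5,fy=4.5,interpolation=cv2.INTER_CUBIC))
plan([570.9,202.3,210],0.149,1)
m=camera_model("wrist");np.savez("bw.npz",**m)
E
```

```text
now [568.  199.  211.9] yaw 0.1483 tiltxy [ 0.0001 -0.    ] dyaw 0.0007 units -0.005
0 [0.064, 0.112, -0.094] -0.005
```

View pics/b_wrist.png

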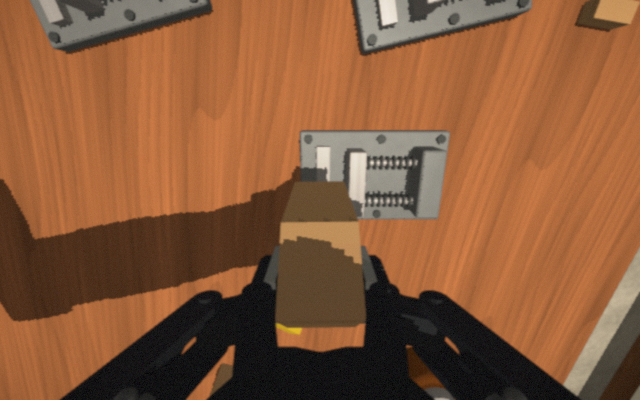

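View pics/b1.png

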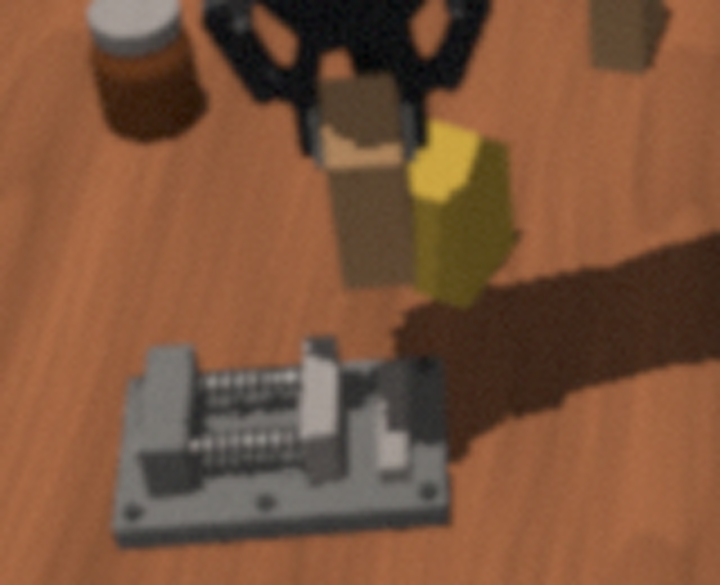

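View pics/b_scene.png

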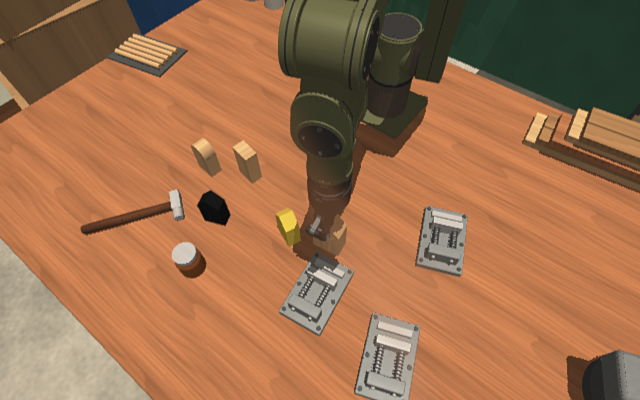

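```bash
python3 - <<'E'
from h import *
import cv2
m=dict(np.load("bw.npz"))
P=np.array([[-35,-55,0],[-35,55,0],[140,55,0],[140,-55,0],[-15,38,12],[0,38,12],[20,36,40],[38,36,40],[20,-36,40],[38,-36,40]],float);c,s=np.cos(.149),np.sin(.149)
W=np.c_[578.8+c*P[:,0]-s*P[:,1],203.5+s*P[:,0]+c*P[:,1],P[:,2]+20]; uv=proj("wrist",W,m); print(uv.round(1).tolist())
a=cv2.imread("pics/b_wrist.png");b=cv2.resize(a[120:230,280:460],None,fx=4.4,fy=4.4,interpolation=cv2.INTER_CUBIC)
for u,v in uv: cv2.circle(b,(int((u-279.5)*4.4),int((v-119.5)*4.4)),3,(0,0,255),1)
cv2.imwrite("pics/b2.png",b)
E
```

```text
[[301.0, 221.5], [298.8, 132.4], [451.1, 132.2], [438.7, 221.3], [316.2, 148.6], [329.5, 148.6], [349.7, 153.9], [367.1, 153.9], [347.7, 218.8], [363.8, 218.8]]
```

View pics/b2.png

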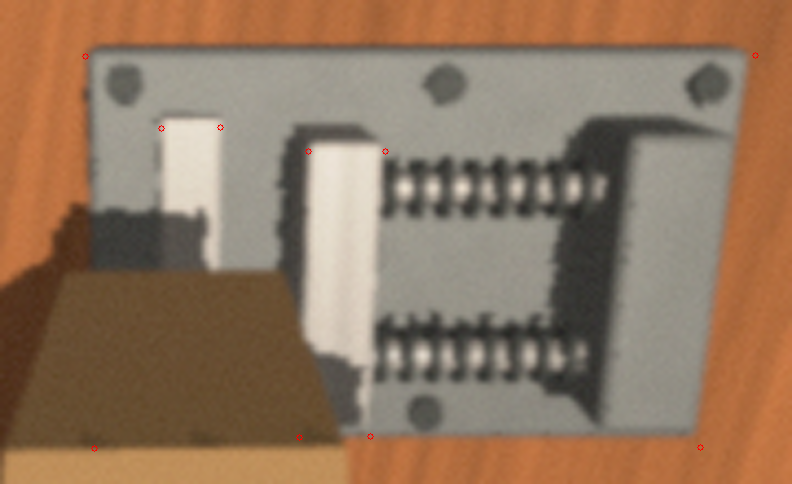

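>>> jog_arm([
  {"twist":[0,0,0],"offset":[0.5,0.1,-0.1],"fingers":0},
  {"twist":[0,0,0],"offset":[0.7,0,0],"fingers":0},
  {"twist":[0,0,0],"offset":[0.7,0,0],"fingers":0},
  {"twist":[0,0,0],"offset":[0.6,0,0],"fingers":0},
  {"twist":[0,0,0],"offset":[0.4,0,0],"fingers":0},
  {"twist":[0,0,0],"offset":[0,0,0],"fingers":0},
  {"twist":[0,0,0],"offset":[0,0,0],"fingers":0},
  {"twist":[0,0,0],"offset":[0,0,0],"fingers":0},
])

```text
time: 7.7
ee_pos: [571.4, 203.4, 126.0]
tool_rot: [1.1, 1.275, -1.097]
contact_force: [-0.3, -0.1, -0.8]
gripper_width: 0.416
```

```bash
cat >> plan.py <<'E'
def seat():
    s=ctrl.read_state(); d=s["ee_pos"]-[578.8,203.5,20]; c,q=np.cos(.149),np.sin(.149)
    print("t",s["time"],"TCP in seat",(np.array([c*d[0]+q*d[1],c*d[1]-q*d[0],d[2]])).round(1),"F seat",np.round([c*s["contact_force"][0]+q*s["contact_force"][1],c*s["contact_force"][1]-q*s["contact_force"][0],s["contact_force"][2]],1),"w",s["gripper_width"].round(3),"tilt",R.from_rotvec(s["tool_rot"]).as_matrix()[:2,0].round(4))
E
python3 -c "
from plan import *
seat()"
```

```text
Traceback (most recent call last):
  File "plan.py", line 16, in seat
    print("t",s["time"],"TCP in seat",(np.array([c*d[0]+q*d[1],c*d[1]-q*d[0],d[2]])).round(1),"F seat",np.round([c*s["contact_force"][0]+q*s["contact_force"][1],c*s["contact_force"][1]-q*s["contact_force"][0],s["contact_force"][2]],1),"w",s["gripper_width"].round(3),"tilt",R.from_rotvec(s["tool_rot"]).as_matrix()[:2,0].round(4))
                                                                                                                                                                                                                                               ^^^^^^^^^^^^^^^^^^^^^^^^
AttributeError: 'float' object has no attribute 'round'
```

>>> jog_arm([
  {"twist":[0,0,0],"offset":[0.3,0,0],"fingers":0},
  {"twist":[0,0,0],"offset":[0.4,0,0],"fingers":0},
  {"twist":[0,0,0],"offset":[0.3,0,0],"fingers":0},
  {"twist":[0,0,0],"offset":[0,0,0],"fingers":0},
  {"twist":[0,0,0],"offset":[0,0,0],"fingers":0},
  {"twist":[0,0,0],"offset":[0,0,0],"fingers":0},
])

```text
time: 8.3
ee_pos: [570.6, 203.2, 94.9]
tool_rot: [1.099, 1.276, -1.098]
contact_force: [0.1, -0.6, -1.2]
gripper_width: 0.415
```

```bash
sed -i 's/s\["gripper_width"\].round(3)/round(s["gripper_width"],3)/' plan.py
python3 - <<'E'
from plan import *
import cv2
from rig import camera
seat()
b=camera("side")[:,:,::-1]
cv2.imwrite("pics/c1.png",cv2.resize(b[170:300,180:340],None,fx=4.5,fy=4.5,interpolation=cv2.INTER_CUBIC))
E
```

```text
t 8.3 TCP in seat [-8.1  1.  74.9] F seat [ 0.  -0.6 -1.2] w 0.415 tilt [0.0003 0.0001]
```

View pics/c1.png

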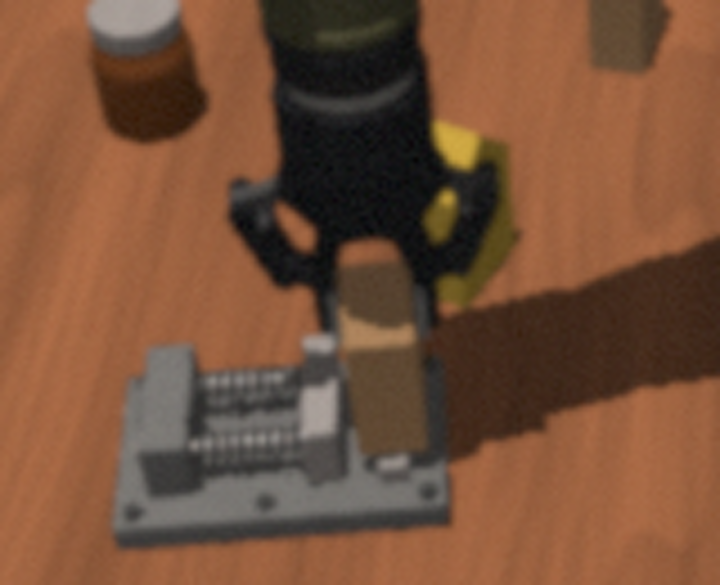

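>>> jog_arm([
  {"twist":[0,0,0],"offset":[0,0.15,0],"fingers":0},
  {"twist":[0,0,0],"offset":[0,0.15,0],"fingers":0},
  {"twist":[0,0,0],"offset":[0,0.15,0],"fingers":0},
  {"twist":[0,0,0],"offset":[0,0.15,0],"fingers":0},
  {"twist":[0,0,0],"offset":[0,0.15,0],"fingers":0},
  {"twist":[0,0,0],"offset":[0,0.15,0],"fingers":0},
  {"twist":[0,0,0],"offset":[0,0.1,0],"fingers":0},
  {"twist":[0,0,0],"offset":[0,0,0],"fingers":0},
])

```text
time: 9.15
ee_pos: [598.4, 207.3, 94.3]
tool_rot: [1.096, 1.279, -1.102]
contact_force: [-6.8, -0.4, 2.5]
gripper_width: 0.415
```

>>> jog_arm([
  {"twist":[0,0,0],"offset":[0,0,0],"fingers":0},
  {"twist":[0,0,0],"offset":[0,0,0],"fingers":0},
  {"twist":[0,0,0],"offset":[0,0,0],"fingers":0},
])

```text
time: 9.45
ee_pos: [597.9, 207.3, 94.3]
tool_rot: [1.096, 1.279, -1.102]
contact_force: [-5.3, -0.3, 2.4]
gripper_width: 0.419
```

```bash

python3 - <<'E'
from plan import *
import cv2
from rig import camera
seat()
b=camera("side")[:,:,::-1]
cv2.imwrite("pics/c2.png",cv2.resize(b[220:300,190:290],None,fx=7,fy=7,interpolation=cv2.INTER_CUBIC))
E
```

```text
t 9.45 TCP in seat [19.4  0.9 74.3] F seat [-5.3  0.5  2.4] w 0.419 tilt [-0.0048 -0.0007]
```

View pics/c2.png

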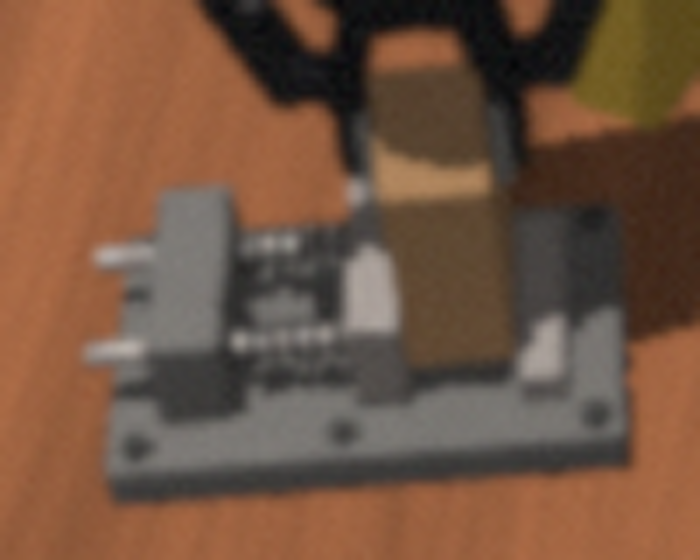

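>>> jog_arm([
  {"twist":[0,0,0],"offset":[0,0.08,0],"fingers":0},
  {"twist":[0,0,0],"offset":[0,0.05,0],"fingers":0},
  {"twist":[0,0,0],"offset":[0,0,0],"fingers":0},
  {"twist":[0,0,0],"offset":[0,0,0],"fingers":0},
])

```text
time: 9.9
ee_pos: [601.6, 207.8, 94.2]
tool_rot: [1.096, 1.28, -1.102]
contact_force: [-6.6, -1.1, 2.1]
gripper_width: 0.416
```

```bash

python3 - <<'E'
from plan import *
import cv2
from rig import camera
seat()
b=camera("side")[:,:,::-1].copy()
P=[]
def S(x,y,z): c,s=np.cos(.149),np.sin(.149); return [578.8+c*x-s*y,203.5+s*x+c*y,20+z]
L=[]
xb,h=23.2,15.5
for x in(-18,18):
  for y,z in((30,0),(30,80),(0,110)): L.append(S(xb+x,1+y,h+z))
for x,z in((0,12),(-15,12)): L.append(S(x,38,z))
for d in (19,21,23): L.append(S(20+d,36,40))
uv=proj("side",np.array(L)); print(uv.round(1).tolist())
k=7;o=cv2.resize(b[220:300,190:290],None,fx=k,fy=k,interpolation=cv2.INTER_CUBIC)
for u,v in uv: cv2.circle(o,(int((u-189.5)*k),int((v-219.5)*k)),3,(0,0,255),1)
cv2.imwrite("pics/c3.png",o)
E
```

```text
t 9.9 TCP in seat [23.1  0.9 74.2] F seat [-6.7 -0.1  2.1] w 0.416 tilt [-0.0052 -0.0008]
[[261.6, 270.8], [258.3, 247.2], [257.0, 228.5], [246.3, 271.9], [242.3, 248.4], [241.1, 229.6], [263.9, 273.8], [270.3, 273.4], [246.0, 266.5], [245.1, 266.5], [244.3, 266.6]]
```

View pics/c3.png

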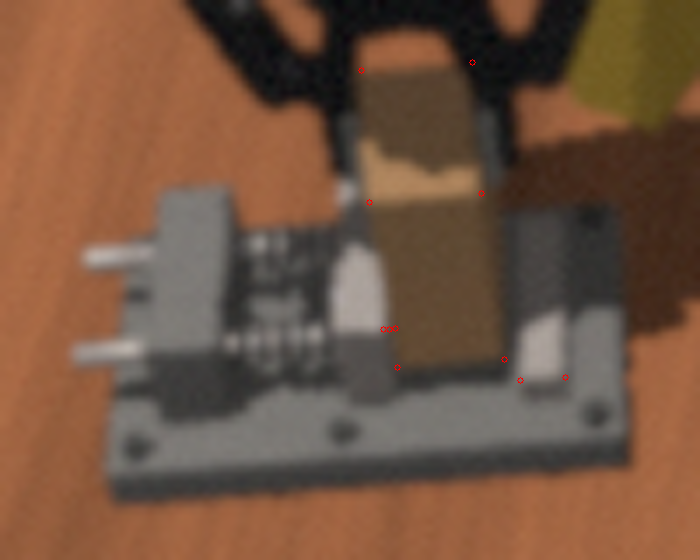

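>>> jog_arm([
  {"twist":[0,0,0],"offset":[0.1,0,0],"fingers":0},
  {"twist":[0,0,0],"offset":[0.15,0,0],"fingers":0},
  {"twist":[0,0,0],"offset":[0.15,0,0],"fingers":0},
  {"twist":[0,0,0],"offset":[0,0,0],"fingers":0},
  {"twist":[0,0,0],"offset":[0,0,0],"fingers":0},
  {"twist":[0,0,0],"offset":[0,0,0],"fingers":0},
])

```text
time: 10.55
ee_pos: [600.8, 207.5, 81.4]
tool_rot: [1.095, 1.28, -1.104]
contact_force: [-6.1, -0.5, -0.7]
gripper_width: 0.415
```

```bash
python3 -c "
from plan import *
seat()"
```

```text
t 10.55 TCP in seat [22.4  0.6 61.4] F seat [-6.1  0.4 -0.7] w 0.415 tilt [-0.0068 -0.0015]
```

>>> jog_arm([
  {"twist":[0,0,0],"offset":[0.05,0,0],"fingers":0},
  {"twist":[0,0,0],"offset":[0.04,0,0],"fingers":0},
  {"twist":[0,0,0],"offset":[0,0,0],"fingers":0},
  {"twist":[0,0,0],"offset":[0,0,0],"fingers":0},
])

```text
time: 10.95
ee_pos: [601.3, 207.6, 79.3]
tool_rot: [1.095, 1.28, -1.103]
contact_force: [-6.8, -0.8, 2.7]
gripper_width: 0.414
```

```bash
python3 -c "
from plan import *
seat()"
```

```text
t 10.95 TCP in seat [22.9  0.7 59.3] F seat [-6.9  0.2  2.7] w 0.414 tilt [-0.0056 -0.0013]
```

>>> jog_arm([
  {"twist":[0,0,0],"offset":[0.04,0,0],"fingers":0},
  {"twist":[0,0,0],"offset":[0,0,0],"fingers":0},
  {"twist":[0,0,0],"offset":[0,0,0],"fingers":0},
])

```text
time: 11.25
ee_pos: [601.4, 207.5, 79.1]
tool_rot: [1.096, 1.279, -1.103]
contact_force: [-7.7, -2.2, 6.4]
gripper_width: 0.411
```

```bash
python3 -c "
from plan import *
seat()"
```

```text
t 11.25 TCP in seat [22.9  0.6 59.1] F seat [-8.  -1.   6.4] w 0.411 tilt [-0.005  -0.0012]
```

Foot contact (z force rising, z stalled at 59). Ease back toward the fence.

>>> jog_arm([
  {"twist":[0,0,0],"offset":[0,-0.06,0],"fingers":0},
  {"twist":[0,0,0],"offset":[0,-0.06,0],"fingers":0},
  {"twist":[0,0,0],"offset":[0,-0.02,0],"fingers":0},
  {"twist":[0,0,0],"offset":[0,0,0],"fingers":0},
  {"twist":[0,0,0],"offset":[0,0,0],"fingers":0},
])

```text
time: 11.75
ee_pos: [599.3, 207.3, 79.0]
tool_rot: [1.098, 1.277, -1.1]
contact_force: [-5.0, -1.4, 4.9]
gripper_width: 0.415
```

```bash

python3 - <<'E'
from plan import *
import cv2
from rig import camera
seat()
b=camera("side")[:,:,::-1]
cv2.imwrite("pics/c4.png",cv2.resize(b[220:300,190:290],None,fx=7,fy=7,interpolation=cv2.INTER_CUBIC))
E
```

```text
t 11.75 TCP in seat [20.8  0.7 59. ] F seat [-5.1 -0.6  4.9] w 0.415 tilt [-0.001  -0.0006]
```

View pics/c4.png

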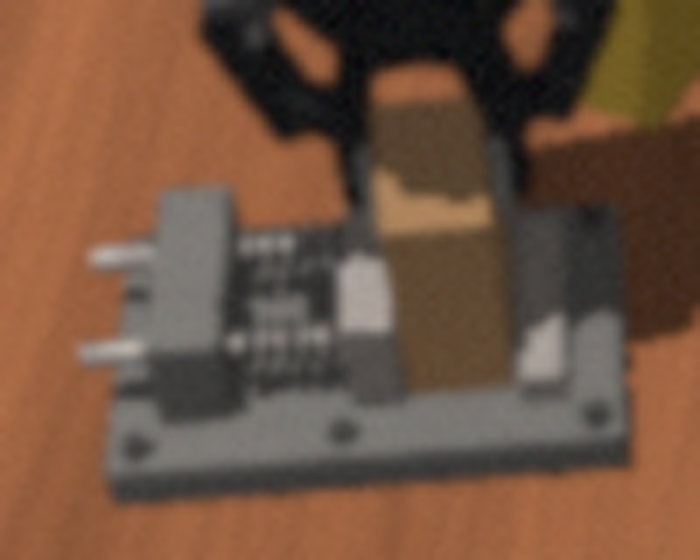

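>>> jog_arm([
  {"twist":[0,0,0],"offset":[0,-0.05,0],"fingers":0},
  {"twist":[0,0,0],"offset":[0,-0.03,0],"fingers":0},
  {"twist":[0,0,0],"offset":[0,0,0],"fingers":0},
  {"twist":[0,0,0],"offset":[0,0,0],"fingers":0.45},
  {"twist":[0,0,0],"offset":[0,0,0],"fingers":0.6},
  {"twist":[0,0,0],"offset":[0,0,0],"fingers":0.8},
  {"twist":[0,0,0],"offset":[0,0,0],"fingers":0.9},
  {"twist":[0,0,0],"offset":[0,0,0],"fingers":0.9},
])

```text
time: 12.6
ee_pos: [598.1, 207.5, 79.1]
tool_rot: [1.099, 1.276, -1.097]
contact_force: [-0.1, 0.6, -0.5]
gripper_width: 0.899
```

```bash

python3 - <<'E'
from plan import *
import cv2
from rig import camera
seat()
b=camera("side")[:,:,::-1]
cv2.imwrite("pics/c5.png",cv2.resize(b[220:300,190:290],None,fx=7,fy=7,interpolation=cv2.INTER_CUBIC))
cv2.imwrite("pics/c5w.png",camera("wrist")[:,:,::-1])
E
```

```text
t 12.6 TCP in seat [19.7  1.1 59.1] F seat [-0.1  0.6 -0.5] w 0.899 tilt [0.0012 0.0005]
```

View pics/c5.png

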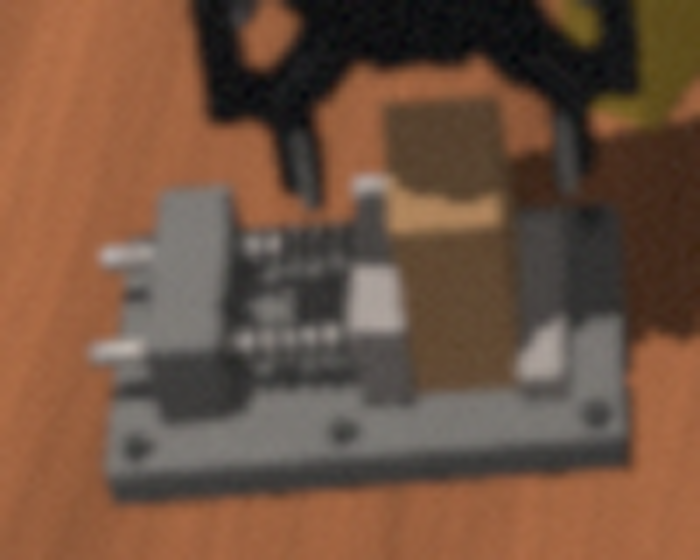

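View pics/c5w.png

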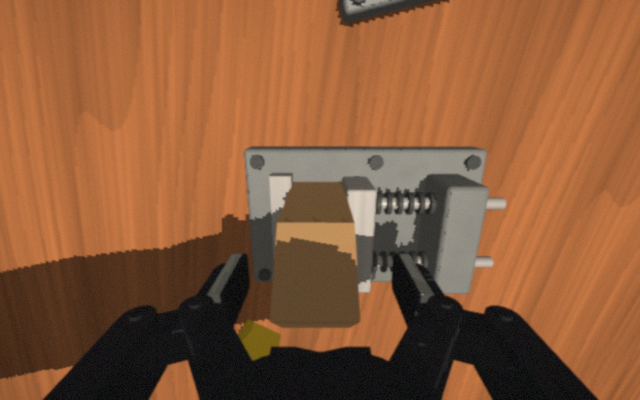

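The blank is gripped upright between the fence (about 530,350 in the side crop) and the jaw (about 375,300), and the fingers are clear on both sides. Next is a straight retreat upward.

>>> jog_arm([
  {"twist":[0,0,0],"offset":[-0.3,0,0],"fingers":0.9},
  {"twist":[0,0,0],"offset":[-0.6,0,0],"fingers":0.9},
  {"twist":[0,0,0],"offset":[-0.8,0,0],"fingers":0.9},
  {"twist":[0,0,0],"offset":[-0.9,0,0],"fingers":0.9},
  {"twist":[0,0,0],"offset":[-0.8,0,0],"fingers":0.9},
  {"twist":[0,0,0],"offset":[-0.5,0,0],"fingers":0.9},
  {"twist":[0,0,0],"offset":[0,0,0],"fingers":0.9},
  {"twist":[0,0,0],"offset":[0,0,0],"fingers":0.9},
])

```text
time: 13.5
ee_pos: [597.5, 207.2, 196.2]
tool_rot: [1.099, 1.276, -1.098]
contact_force: [0.8, 0.6, -0.5]
gripper_width: 0.899
```

```bash

python3 - <<'E'
from plan import *
import cv2
from rig import camera
seat()
b=camera("side")[:,:,::-1].copy()
a=camera("scene")[:,:,::-1].copy(); cv2.imwrite("pics/d_scene.png",a)
c,s=np.cos(.149),np.sin(.149)
S=lambda x,y,z:[578.8+c*x-s*y,203.5+s*x+c*y,20+z]
L=[S(18+x,1+y,z) for x in(-18,18) for y,z in((30,0),(30,80),(0,110))]+[S(36,36,40),S(54,36,40)]
k=7;o=cv2.resize(b[210:295,190:290],None,fx=k,fy=k,interpolation=cv2.INTER_CUBIC)
for u,v in proj("side",np.array(L)): cv2.circle(o,(int((u-189.5)*k),int((v-209.5)*k)),3,(0,0,255),1)
cv2.imwrite("pics/d_side.png",o)
E
```

```text
t 13.5 TCP in seat [ 19.1   0.9 176.2] F seat [ 0.9  0.5 -0.5] w 0.899 tilt [0.0008 0.0003]
```

View pics/d_side.png

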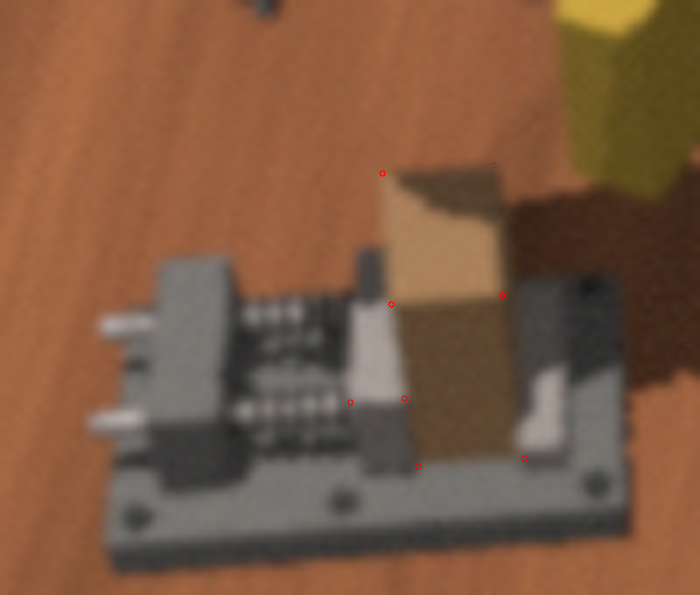

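View pics/d_scene.png

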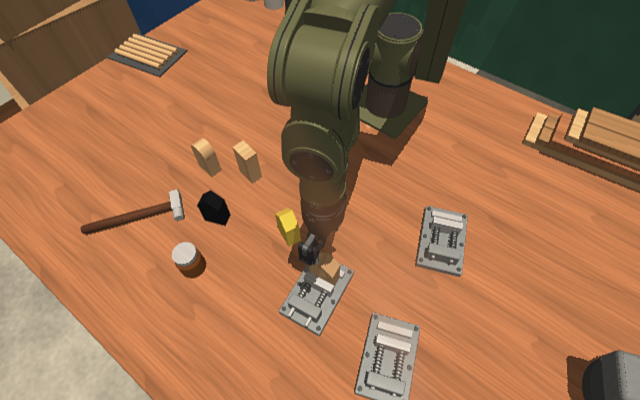

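```bash
python3 -c "
from rig import ctrl
print(ctrl.job_done())"
```

```text
the job is handed in; nothing more can be done
None
```

The pointed blank is loaded in the clamp farthest to the robot's right and gripped upright. I handed the job in at about 13.6 s of the 38 s allowed.

**What I did:** I gripped the blank across its thickness. With the foot about 15 mm over the bed, I pushed the jaw back to about 21 mm, against roughly 7 N. I then lowered the blank until the foot touched the bed, eased it back toward the fence, let go and lifted clear.

**Last checks:**
- **Blank and jaw:** in the final side picture the blank's corners and the jaw's edge lie within about 1 to 2 px (roughly 2 to 4 mm) of where a correct load would put them. That model has the blank flat on the bed, about 1 mm off mid-width, and the jaw at 16 mm.
- **Robot:** the gripper was open and above the blank, with a contact force of about 1 N, which is the level of the sensor noise.
- **Other objects:** the square-topped blank and the look-alikes look unmoved in the scene picture.

**Disagreement:** the wrist camera put both the blank and the clamp about 2 mm further in +y than the fixed cameras did. The offset was the same for both, so it did not affect the fit. I could not read the jaw's grip force on the blank directly.

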